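# Seal the tub lid along its rim

## Robot

A 6-joint arm with a two-finger parallel gripper is mounted at the origin on a cart in front of the work surface, level with it; the furniture and walls round the work are solid. World frame = base frame: x ahead of the robot, y to its left, z up, the work surface at z = 0. Lengths are in mm, angles in rad, forces in N, time in s.
With the tool pointing down it reaches from about 275 to 1000 mm from the base axis. Payload 8.4 kg.
Tool frame: the origin (TCP) lies at the very end of the fingers, on their centre line; the grasp point (between the pads) lies 19 mm behind it; z points along the fingers, y is the line along which they close (so a half turn about z gives the same grasp; the last joint's range is limited). The gripper opens to 85 mm and grips with 20 to 120 N. Pads are 22 mm wide; open, the fingers measure 114 mm over their backs; the gripper's body (76 mm by 85 mm) begins 54 mm behind the grasp point. The pads swing forward as they close: fully open they stand 13 mm farther back than shut.
Start: joints at [-1.16, 0.353, 1.633, -0, 1.155, -0.002], TCP at [250.734, -572.504, 231.281] pointing down, gripper open.
Joint ranges: [-2.63, 2.63], [-0.92, 2.1], [0.06, 2.66], [-1.3, 4.44], [0, 2.69], [-3.02, 3.02]. Speed limits (rad/s): [2.22, 2.22, 2.79, 3.14, 3.14, 3.14].

## Interface

Orientations are given as [roll, pitch, yaw] about the fixed x, y, z axes, in that order (R = Rz(yaw) Ry(pitch) Rx(roll)).
In Python, from rig import sensors, grab_frame, camera_params, order gives the robot as it stands. The module is installed in compiled form; this text tells all that it offers.
- The arm moves only by the tool move_arm, never from a script. Its argument "motion" is a list of rows, each a list of 7 numbers: the turn, a rotation vector about the tool's x, y, z in fractions of the full range, 1 being 180 degrees, then the shift along the tool's x, y, z in fractions of the full range, 1 being 0.8 m, then the finger opening in m, from 0 to 0.0854. A call has 1 to 8 rows; each row is the pose to reach, as a shift and turn from the pose commanded when the call began, along the tool's axes at that moment; what a row does not reach only later rows make up. A row lasts 1/8 s, in which the tool goes at most 62.5 mm and 10.7 degrees, less where a joint would pass 70% of its speed; a pose out of reach is approached as far as the arm can. A shift or turn number past 1, either way, is cut back to 1. A call with a gripper value outside its range is refused whole. The fingers move at their own pace and stop on an object; "grip_force" is the grip in N (left out, the last holds). Time passes only in rows, so rows that repeat a pose let the fingers close. It gives the time, the measured TCP pose, the force, the opening and the grip force at its end, in the units of the state.
- sensors.sense(): the state, without advancing time (a new reading comes with each control period).
- grab_frame(name): name is "side" or "top"; returns (picture, depth): 420x560x3 uint8, red, green, blue; 420x560 float32, mm along the optical axis (not along the pixel's ray), 0 where there is no reading.
- camera_params(name): a dict with "camera_matrix" (3x3 intrinsics, pixels), "world_from_camera" (4x4, takes a point from camera to world coordinates). Camera axes: x right, y down, z forward; pixel columns grow to the right and rows downward; lengths in mm; the calibration is good to about 2 mm. A picture is of the moment at which its call begins. camera_params takes no time and is no camera call.
- order.sign_off(): hands the job in; it is judged then, once.
The state is a dict: "clock": time; "qpos": joint angles; "qvel": joint speeds; "joint_efforts": joint torques, N m; "eef_pos": TCP position; "tcp_rot": TCP orientation; "contact_force": force on the tool from outside, world axes, zero at the start; "wrist_torque": the same for the moment, N m; "opening": opening from 0.0 (shut) to 1.0 (fully open); "grasp_force": force on a finger pad.
Only numpy, scipy, OpenCV 4.12 (cv2) and the standard library are available. Lean on these libraries where they do the work, as an engineer would, in place of code of your own. Each camera call takes 0.05 s, during which the arm holds its last target. There are 200 camera calls.

## Task

Seal the blue lid of the metal tub: with closed fingertips, starting at the white tab beside the red ear and following the curve of the rim to the last one, lightly press each of the six white tabs down flush, one after another in order. Do not lift or tip the tub or shove it out of its place, and leave the things around it alone.

Things in the scene. Friction and masses are not known exactly. Their poses are not given: they have to be found in the camera images.
- tub: round metal tub with blue snap lid, loose, about 2 kg, 200 mm across, 66 mm high to the flat top of the rim (22 mm wide; the lid's middle is 4 mm lower). Origin: centre of underside, z up. Six white tabs on the rim, radius 89 mm, at 105, 135, 165, 195, 225, 255 degrees from its x axis, counter-clockwise from above. At 78 degrees a red pull ear (to radius 125 mm) and a red dot; no tabs elsewhere
- top0 (a point): middle of the top of the first white tab (the one beside the red ear and dot): 14 mm wide across the rim, about 28 mm long along it with sloping shoulders; 47 mm from the next. Unpressed it stands 5.6 mm above the rim's top, pressed 0.6 mm. x of this point looks outward from the tub's centre, z up
- tab0 (a joint): how far the first tab is pressed: 0 m raised, 0.005 m fully down. Moves straight down against about 3 N of friction and stays where it is left; a fingertip sliding along the rim at its level also rides over the shoulder and presses it down
- top1 (a point): middle of the top of the second white tab: 14 mm wide across the rim, about 28 mm long along it with sloping shoulders; 47 mm from the next. Unpressed it stands 5.6 mm above the rim's top, pressed 0.6 mm. x of this point looks outward from the tub's centre, z up
- tab1 (a joint): how far the second tab is pressed: 0 m raised, 0.005 m fully down. Moves straight down against about 3 N of friction and stays where it is left; a fingertip sliding along the rim at its level also rides over the shoulder and presses it down
- top2 (a point): middle of the top of the third white tab: 14 mm wide across the rim, about 28 mm long along it with sloping shoulders; 47 mm from the next. Unpressed it stands 5.6 mm above the rim's top, pressed 0.6 mm. x of this point looks outward from the tub's centre, z up
- tab2 (a joint): how far the third tab is pressed: 0 m raised, 0.005 m fully down. Moves straight down against about 3 N of friction and stays where it is left; a fingertip sliding along the rim at its level also rides over the shoulder and presses it down
- top3 (a point): middle of the top of the fourth white tab: 14 mm wide across the rim, about 28 mm long along it with sloping shoulders; 47 mm from the next. Unpressed it stands 5.6 mm above the rim's top, pressed 0.6 mm. x of this point looks outward from the tub's centre, z up
- tab3 (a joint): how far the fourth tab is pressed: 0 m raised, 0.005 m fully down. Moves straight down against about 3 N of friction and stays where it is left; a fingertip sliding along the rim at its level also rides over the shoulder and presses it down
- top4 (a point): middle of the top of the fifth white tab: 14 mm wide across the rim, about 28 mm long along it with sloping shoulders; 47 mm from the next. Unpressed it stands 5.6 mm above the rim's top, pressed 0.6 mm. x of this point looks outward from the tub's centre, z up
- tab4 (a joint): how far the fifth tab is pressed: 0 m raised, 0.005 m fully down. Moves straight down against about 3 N of friction and stays where it is left; a fingertip sliding along the rim at its level also rides over the shoulder and presses it down
- top5 (a point): middle of the top of the sixth white tab (the last, farthest along from the red ear): 14 mm wide across the rim, about 28 mm long along it with sloping shoulders; 47 mm from the next. Unpressed it stands 5.6 mm above the rim's top, pressed 0.6 mm. x of this point looks outward from the tub's centre, z up
- tab5 (a joint): how far the sixth tab is pressed: 0 m raised, 0.005 m fully down. Moves straight down against about 3 N of friction and stays where it is left; a fingertip sliding along the rim at its level also rides over the shoulder and presses it down
- shaker: taller steel shaker, 55 mm across, 86 mm high, behind the tub, loose; a bystander. Origin: centre of its underside
- spice: small spice jar with a black cap, 41 mm across, 105 mm high, behind the tub, loose; a bystander. Origin: centre of its underside
- garlic: head of garlic, 60 mm, right of the tub, loose; a bystander. Origin: centre of its underside
- shaker_low: lower steel shaker, 55 mm across, 79 mm high, behind the tub, loose; a bystander. Origin: centre of its underside

How it is judged:
By the outcome, as a careful person would: the job done as asked, in the order asked, and still so for the second after the job is handed in, with the robot touching nothing.
It also fails if it takes over 45 s, if anything falls off the work surface, if the arm or the gripper's body presses on something with over 40 N, if the wrist force passes 120 N, or if a joint passes its speed limit or range.

## Working session

There is one attempt and no reset: what is moved stays moved. The work goes in short steps, Python scripts to look and compute and a tool call to move; the robot and the scene stay as the last step left them, time stands still between calls to the robot, and variables do not carry over. Pictures are saved under pics/ and viewed, at most 10 in all, crops included, and the job is handed in when it is done.

Besides the shell and the picture viewer there is one more tool, called as name(argument=value, ...) on one line, values as JSON. move_arm: Moves the arm, as the interface text tells. Its arguments: {"type":"object","properties":{"motion":{"type":"array","items":{"type":"array","items":{"type":"number"}}},"grip_force":{"type":"number"}},"required":["motion"]}

```bash
mkdir -p pics
python3 - <<'E'
from rig import sensors, grab_frame, camera_params
import cv2, numpy as np
for n in("top","side"):
    p,d=grab_frame(n); np.savez(n,p=p,d=d); cv2.imwrite(f"pics/{n}0.png",p[...,::-1])
    c=camera_params(n); print(c["camera_matrix"],np.round(c["world_from_camera"],3))
print(sensors.sense())
E
```

```text
[[544.65939778   0.         291.16004251]
 [  0.         544.65939778 209.17648874]
 [  0.           0.           1.        ]] [[-5.000000e-02 -9.780000e-01  2.030000e-01  3.546550e+02]
 [-9.990000e-01  5.000000e-02 -6.000000e-03 -1.024130e+02]
 [-5.000000e-03 -2.030000e-01 -9.790000e-01  1.393128e+03]
 [ 0.000000e+00  0.000000e+00  0.000000e+00  1.000000e+00]]
[[404.79850515   0.         277.89406586]
 [  0.         404.79850515 208.54975482]
 [  0.           0.           1.        ]] [[-9.52000e-01 -1.95000e-01  2.35000e-01  4.17791e+02]
 [-3.05000e-01  6.18000e-01 -7.24000e-01  5.04726e+02]
 [-4.00000e-03 -7.61000e-01 -6.48000e-01  6.25822e+02]
 [ 0.00000e+00  0.00000e+00  0.00000e+00  1.00000e+00]]
{'clock': 0.1, 'qpos': array([-1.16039806e+00,  3.53600108e-01,  1.63408985e+00, -5.08128405e-06,
        1.15517173e+00, -2.37882808e-03]), 'qvel': array([ 0.0002269 , -0.00087505, -0.00110583,  0.00091558, -0.00098265,
       -0.00089717]), 'joint_efforts': array([-1.56635779e-03, -6.06358051e+01, -3.42817461e+01, -1.09579537e-04,
        3.84728177e-03,  2.65933818e-05]), 'eef_pos': array([ 250.55799003, -572.10101495,  230.61061533]), 'tcp_rot': array([-3.14032361e+00,  1.62724746e-06,  4.12779151e-01]), 'contact_force': array([ 0.12616105, -0.27993885,  0.07129013]), 'wrist_torque': array([0.00767069, 0.00020748, 0.0525264 ]), 'grasp_force': 0.0, 'opening': 1.0002861379828822}
```

View pics/top0.png

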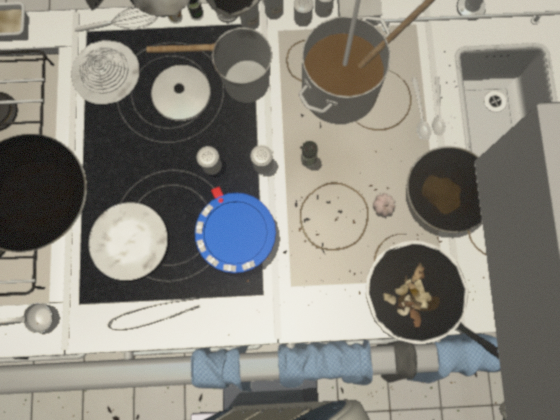

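View pics/side0.png

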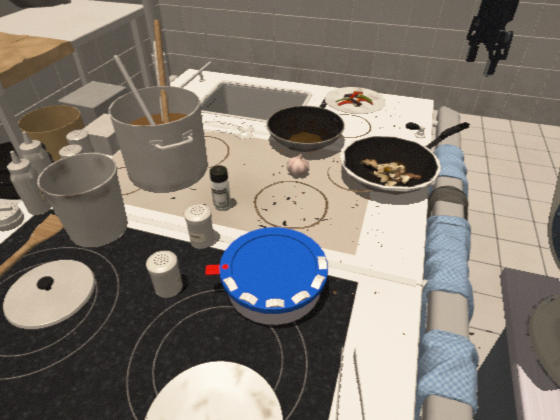

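The top view shows the blue lid centred near (235,232) with the red ear at (218,194). The tabs run down the left side from there to the bottom, near (250,267). In the side view the lid is near (274,268), the ear is at (215,269), and all six tabs are visible.

```bash
cat > h.py <<'E'
import cv2, numpy as np
from rig import camera_params
def ray(n,uv,z):
    c=camera_params(n);K=c["camera_matrix"];T=c["world_from_camera"]
    r=T[:3,:3]@np.linalg.inv(K)@np.array([uv[0],uv[1],1]);o=T[:3,3]
    return o+r*(z-o[2])/r[2]
def uvof(n,P):
    c=camera_params(n);q=np.linalg.inv(c["world_from_camera"])@np.append(P,1);q=c["camera_matrix"]@q[:3];return q[:2]/q[2]
def look(n,p):
    hsv=cv2.cvtColor(p,cv2.COLOR_RGB2HSV)
    b=cv2.inRange(hsv,(108,170,60),(125,255,255))
    k,l,s,ce=cv2.connectedComponentsWithStats(b);i=1+s[1:,4].argmax();b=(l==i).astype(np.uint8)
    hull=cv2.convexHull(np.argwhere(b)[:,::-1].astype(np.int32))
    H=np.array([ray(n,h[0],66)[:2] for h in hull])
    A=np.c_[2*H,np.ones(len(H))];x=np.linalg.lstsq(A,(H**2).sum(1),rcond=None)[0]
    c0=x[:2];print(n,"hullcircle",x[:2].round(1),np.sqrt(x[2]+x[:2]@x[:2]).round(1))
    w=cv2.inRange(hsv,(0,0,130),(180,90,255))
    k,l,s,ce=cv2.connectedComponentsWithStats(w)
    vv,uu=np.mgrid[:p.shape[0],:p.shape[1]]
    T=[]
    for i in range(1,k):
        if 12<s[i,4]<400:
            P=ray(n,ce[i],71)[:2];r=np.hypot(*(P-c0))
            if 70<r<105:T.append(P);print(" tab",ce[i].round(1),s[i,4],P.round(1),r.round(1),np.degrees(np.arctan2(*(P-c0)[::-1])).round(1))
    red=cv2.inRange(hsv,(0,150,80),(8,255,255))|cv2.inRange(hsv,(172,150,80),(180,255,255))
    k,l,s,ce=cv2.connectedComponentsWithStats(red)
    for i in range(1,k):
        P=ray(n,ce[i],64)[:2]
        if np.hypot(*(P-c0))<140 and s[i,4]>5: print(" red",ce[i].round(1),s[i,4],P.round(1),np.hypot(*(P-c0)).round(1),np.degrees(np.arctan2(*(P-c0)[::-1])).round(1))
    return c0,np.array(T)
E
python3 - <<'E'
from h import *
for n in("top","side"):
    f=np.load(n+".npz");look(n,f["p"])
    p=f["p"];c=(235,232) if n=="top" else (272,275)
    s=p[c[1]-60:c[1]+60,c[0]-70:c[0]+70][...,::-1]
    cv2.imwrite(f"pics/{n}crop.png",cv2.resize(s,None,fx=5,fy=5,interpolation=cv2.INTER_CUBIC))
E
```

```text
top hullcircle [669.7  48.2] 7.2
 tab [198.9 226.9] 92 [596.4 118.9] 101.8 136.0
 red [216.4 191.8] 85 [684.9  74.9] 30.8 60.2
 red [220.5 200. ] 8 [663.3  65.1] 18.0 110.7
side hullcircle [579.3  35.4] 100.4
 tab [317.2 281.3] 124 [493.3  50.7] 87.4 169.9
 tab [230.2 283.4] 124 [636.4 100.9] 86.9 48.9
 tab [299.9 296.4] 142 [513.5  91. ] 86.1 139.8
 tab [248.4 297.8] 138 [595.2 120. ] 86.1 79.4
 tab [274.4 302.7] 140 [550.6 116.2] 85.8 109.6
 red [211.7 269.2] 147 [684.   75.7] 112.2 21.1
 red [224.9 266.4] 19 [663.8  62.2] 88.7 17.6
```

View pics/topcrop.png

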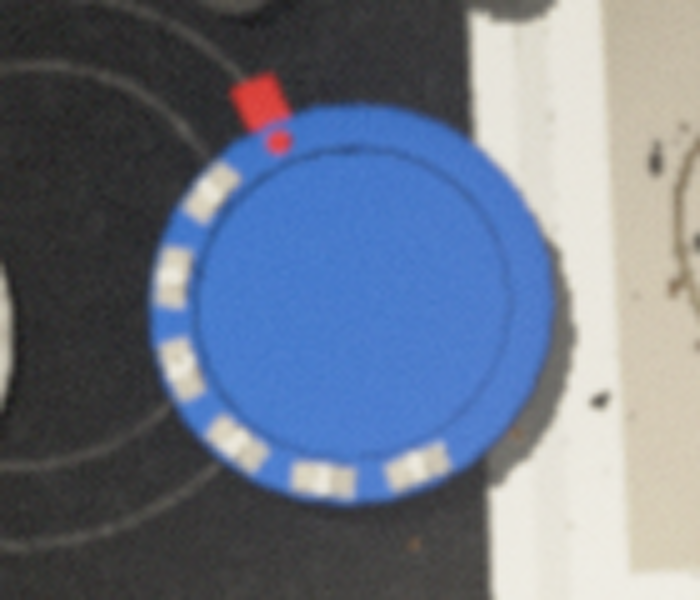

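The crop shows six raised tabs running counter-clockwise from the red ear, from crop (212,191) to (417,468). I'll widen the blue range for the top view.

```bash
sed -i 's/(108,170,60)/(98,120,60)/; s/(0,0,130),(180,90,255)/(0,0,120),(180,80,255)/' h.py
cat >> h.py <<'E'
def fit(T,ear=None):
    # least squares pose from tabs ordered cw/ccw: match nominal angles
    from scipy.optimize import least_squares
    c=T.mean(0)
    nom=np.radians([105,135,165,195,225,255])
    f=lambda x:(x[:2]+89*np.c_[np.cos(nom+x[2]),np.sin(nom+x[2])]-T).ravel()
    s=least_squares(f,[c[0],c[1],0]);return s.x,f(s.x).reshape(-1,2)
E
python3 - <<'E'
from h import *
for n in("top","side"):
    f=np.load(n+".npz");look(n,f["p"])
T=np.array([ray("top",(165+u/5,172+v/5),71.6)[:2] for u,v in [(212,191),(173,277),(182,369),(237,443),(323,480),(417,468)]])
print(T.round(1));x,r=fit(T);print(x.round(3),r.round(1))
S=T.copy();S=np.array([ray("side",q,71)[:2] for q in [(230.2,283.4),(248.4,297.8),(274.4,302.7),(299.9,296.4),(317.2,281.3)]])
nom=np.radians([105,135,165,195,225])
from scipy.optimize import least_squares
for k in (0,1):
  g=lambda x:(x[:2]+89*np.c_[np.cos(nom+x[2]),np.sin(nom+x[2])]-S).ravel()
s=least_squares(g,x);print("side",s.x.round(3),g(s.x).round(1))
E
```

```text
top hullcircle [580.9  32.2] 99.7
 tab [206.5 209.8] 86 [638.5  99.6] 88.7 49.5
 tab [198.8 227. ] 87 [596.1 119.3] 88.4 80.1
 tab [200.7 245.3] 85 [550.5 115.3] 88.5 110.1
 tab [211.8 260.4] 89 [512.2  88.9] 89.1 140.4
 tab [248.  265.1] 89 [496.3   1.3] 90.1 -159.9
 tab [229.1 267.5] 91 [492.6  47.5] 89.6 170.2
 red [216.4 191.8] 85 [684.9  74.9] 112.5 22.3
 red [220.5 200. ] 8 [663.3  65.1] 88.7 21.8
side hullcircle [579.9  35.2] 101.5
 tab [317.3 281.3] 123 [493.3  50.6] 87.9 169.9
 tab [230.3 283.5] 120 [636.1 100.9] 86.5 49.4
 tab [299.9 296.4] 142 [513.5  91. ] 86.6 140.0
 tab [248.5 297.8] 137 [595.1 120. ] 86.2 79.8
 tab [274.4 302.7] 142 [550.5 116.3] 86.2 109.9
 red [211.7 269.2] 147 [684.   75.7] 111.8 21.2
 red [224.9 266.4] 19 [663.8  62.2] 88.2 17.8
[[6.373e+02 9.720e+01]
 [5.950e+02 1.172e+02]
 [5.491e+02 1.136e+02]
 [5.115e+02 8.750e+01]
 [4.914e+02 4.610e+01]
 [4.949e+02 4.000e-01]]
[578.861  29.698  -0.971] [[-0.5  0. ]
 [ 0.3 -0.1]
 [ 0.2  0.1]
 [-0.1  0.2]
 [ 0.  -0. ]
 [ 0.  -0.2]]
side [579.87  33.1   -0.97] [ 1.4 -0.2  1.   0.6 -0.2  0.8 -1.3 -0.  -1.  -1.2]
```

The tub centre comes out at about (580, 32) with yaw about −55.5°. The radii (88–90 mm) and 30° spacing match the description. Next I close the fingers and fly over at height.

Units first: shifts go in shares of 0.8 m and turns go in shares of 180 degrees. So 0.28 m / 0.8 = 0.35, 0.125 m / 0.8 = 0.1563.

move_arm(motion=[[0,0,0,0.025,-0.0188,0,0],[0,0,0,0.0688,-0.05,0,0],[0,0,0,0.1125,-0.0825,0,0],[0,0,0,0.1563,-0.115,0,0],[0,0,0,0.2,-0.1475,0,0],[0,0,0,0.25,-0.1838,0,0],[0,0,0,0.3,-0.2213,0,0],[0,0,0,0.35,-0.2575,0,0]], grip_force=30)

```text
clock: 1.1
eef_pos: [424.9, -268.8, 231.2]
tcp_rot: [-3.141, -0.0, 0.413]
contact_force: [1.0, -0.6, -0.2]
opening: -0.001
grasp_force: 0.0
```

Scaled: 0.33 m / 0.8 = 0.4125, 0.31 m / 0.8 = 0.3875.

move_arm(motion=[[0,0,0,0.0563,-0.0413,0,0],[0,0,0,0.1125,-0.0825,0,0],[0,0,0,0.1688,-0.125,0,0],[0,0,0,0.225,-0.165,0,0],[0,0,0,0.2813,-0.2063,0,0],[0,0,0,0.3375,-0.25,0,0],[0,0,0,0.3875,-0.2875,0,0],[0,0,0,0.4125,-0.3063,0,0]])

```text
clock: 2.1
eef_pos: [628.5, 88.4, 231.0]
tcp_rot: [-3.141, 0.0, 0.415]
contact_force: [-1.2, -0.4, -0.3]
opening: -0.001
grasp_force: 0.0
```

```bash
cat >> h.py <<'E'
TABS=[(580.2+89*np.cos(a),32+89*np.sin(a)) for a in np.radians([49.5,79.5,109.5,139.5,169.5,199.5])]
def go(P):
    from rig import sensors
    from scipy.spatial.transform import Rotation as R
    s=sensors.sense();M=R.from_euler('xyz',s["tcp_rot"]).as_matrix()
    return (M.T@(np.array(P)-s["eef_pos"])).round(1),s["eef_pos"].round(1),s["contact_force"].round(1),s["opening"],s["tcp_rot"].round(4)
E
python3 - <<'E'
from h import *
print(np.round(TABS,1));print(go([*TABS[0],90]))
for i in range(5):
    print(np.round([(lambda d:[.9160*d[0]+.4012*d[1],.4012*d[0]-.9160*d[1]])(np.array(TABS[i+1])-TABS[i])],1))
E
```

```text
[[638.   99.7]
 [596.4 119.5]
 [550.5 115.9]
 [512.5  89.8]
 [492.7  48.2]
 [496.3   2.3]]
(array([ 13.3,  -6.4, 141. ]), array([628.5,  88.4, 231. ]), array([-1.2, -0.4, -0.3]), -0.0008048884279450232, array([-3.141e+00,  4.000e-04,  4.151e-01]))
[[-30.1 -34.9]]
[[-43.5 -15.1]]
[[-45.2   8.7]]
[[-34.9  30.1]]
[[-15.1  43.5]]
```

Scaled: 0.14 m / 0.8 = 0.175, 0.11 m / 0.8 = 0.1375.

move_arm(motion=[[0,0,0,0.0075,-0.005,0.0375,0],[0,0,0,0.0163,-0.0088,0.0875,0],[0,0,0,0.0163,-0.0088,0.1375,0],[0,0,0,0.0163,-0.0088,0.175,0],[0,0,0,0.0163,-0.0088,0.175,0],[0,0,0,0.0163,-0.0088,0.175,0]])

```text
clock: 2.85
eef_pos: [638.1, 97.0, 92.5]
tcp_rot: [3.141, -0.001, 0.413]
contact_force: [-0.1, 0.1, 0.2]
opening: 0.002
grasp_force: 0.0
```

Run:
```python
from h import *
print(go([*TABS[0],66.6]))
from rig import grab_frame
for n,z in(("top",66.6),("side",72)):
    p,d=grab_frame(n);u=np.round(uvof(n,[*TABS[0],70])).astype(int);print(u)
    x0,y0=max(u[0]-60,0),max(u[1]-60,0)
    cv2.imwrite(f"pics/{n}1.png",cv2.resize(p[y0:y0+120,x0:x0+140,::-1],None,fx=5,fy=5))
```

```text
(array([ 1. , -2.5, 25.9]), array([638.1,  97. ,  92.5]), array([-0.1,  0.1,  0.2]), 0.0016559636258408447, array([ 3.1413e+00, -1.0000e-03,  4.1270e-01]))
[207 210]
[230 283]
```

View pics/side1.png

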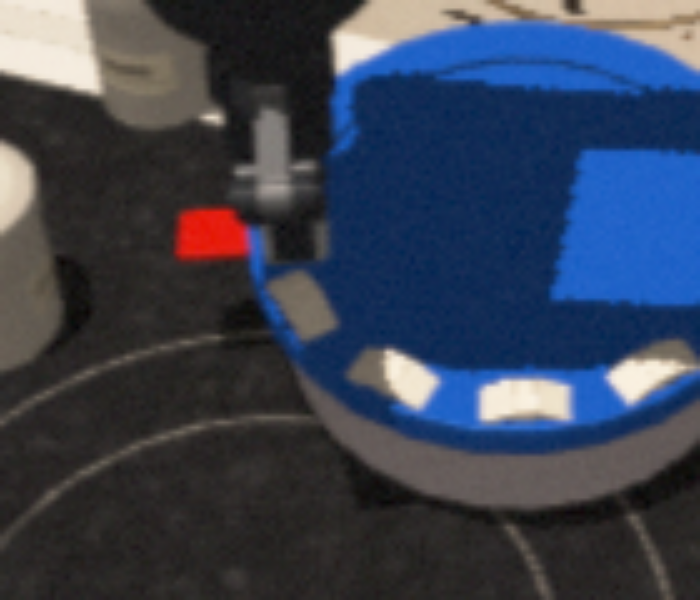

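The fingertips hover right over tab 0 (crop (298,258) above the tab at (303,305)). The ear is clear. I'll lower them gently.

Scaled: 0.0245 m / 0.8 = 0.0306, 0.0235 m / 0.8 = 0.0294.

move_arm(motion=[[0,0,0,0.0013,-0.0031,0.0125,0],[0,0,0,0.0013,-0.0031,0.0225,0],[0,0,0,0.0013,-0.0031,0.025,0],[0,0,0,0.0013,-0.0031,0.0275,0],[0,0,0,0.0013,-0.0031,0.0294,0],[0,0,0,0.0013,-0.0031,0.0306,0],[0,0,0,0.0013,-0.0031,0.0306,0]])

```text
clock: 3.82
eef_pos: [637.8, 99.6, 66.8]
tcp_rot: [3.141, -0.001, 0.413]
contact_force: [0.3, 0.1, -0.1]
opening: 0.001
grasp_force: 0.0
```

move_arm(motion=[[0,0,0,0,0,0.0004,0],[0,0,0,0,0,0.0008,0],[0,0,0,0,0,0.0008,0]])

```text
clock: 4.2
eef_pos: [638.0, 99.6, 66.7]
tcp_rot: [3.141, -0.001, 0.413]
contact_force: [-0.7, -0.4, 5.0]
opening: 0.004
grasp_force: 2.5
```

Scaled: 0.0004 m / 0.8 = 0.0005.

move_arm(motion=[[0,0,0,0,0,0.0005,0],[0,0,0,0,0,0.0005,0]])

```text
clock: 4.45
eef_pos: [638.0, 99.6, 66.6]
tcp_rot: [3.141, -0.001, 0.413]
contact_force: [-2.1, -0.3, 7.4]
opening: -0.005
grasp_force: 4.1
```

Tab 0 is at its stop: z = 66.6 at 7 N. I'll lift and move to tab 1.

Scaled: -0.035 m / 0.8 = -0.0438, -0.03 m / 0.8 = -0.0375.

move_arm(motion=[[0,0,0,0,0,-0.0125,0],[0,0,0,0,0,-0.0275,0],[0,0,0,-0.0188,-0.0219,-0.0275,0],[0,0,0,-0.0375,-0.0438,-0.0275,0],[0,0,0,-0.0375,-0.0438,-0.0275,0],[0,0,0,-0.0375,-0.0438,-0.0175,0],[0,0,0,-0.0375,-0.0438,-0.01,0],[0,0,0,-0.0375,-0.0438,-0.01,0]])

```text
clock: 5.45
eef_pos: [596.0, 119.3, 72.9]
tcp_rot: [-3.141, 0.001, 0.412]
contact_force: [0.1, -0.5, 0.3]
opening: -0.002
grasp_force: 0.0
```

Run:
```python
from h import *
print(go([*TABS[1],66.6]))
from rig import grab_frame
p,d=grab_frame("side");look("side",p)
cv2.imwrite("pics/side2.png",cv2.resize(p[225:345,200:340,::-1],None,fx=5,fy=5))
```

```text
(array([ 0.5, -0. ,  6.3]), array([596. , 119.3,  72.9]), array([ 0.1, -0.5,  0.3]), -0.0024678807018336693, array([-3.1414e+00,  1.3000e-03,  4.1240e-01]))
side hullcircle [579.6  35.1] 101.4
 tab [317.2 281.3] 124 [493.3  50.7] 87.7 169.7
 tab [229.9 283.8] 43 [636.5 101.8] 87.7 49.5
 tab [301.3 295.1] 90 [511.9  87.7] 85.6 142.1
 red [211.7 269.2] 148 [684.1  75.6] 112.1 21.2
 red [224.9 266.4] 19 [663.8  62.2] 88.5 17.8
```

View pics/side2.png

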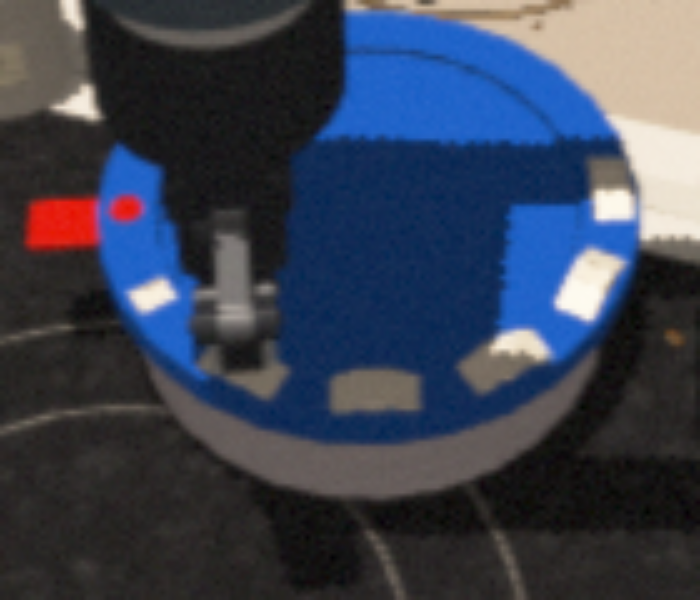

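Tab 0 at crop (152,294) is now flush, the tub hasn't moved (the ear is at the same pixel), and the tip is over tab 1. I'll press it.

Scaled: 0.008 m / 0.8 = 0.01, 0.007 m / 0.8 = 0.0088.

move_arm(motion=[[0,0,0,0,0,0.0038,0],[0,0,0,0,0,0.0063,0],[0,0,0,0,0,0.0088,0],[0,0,0,0,0,0.01,0],[0,0,0,0,0,0.01,0]])

```text
clock: 6.12
eef_pos: [596.5, 119.6, 66.6]
tcp_rot: [3.141, -0.001, 0.413]
contact_force: [-1.4, -2.1, 8.7]
opening: 0.005
grasp_force: 4.4
```

Tab 1 is down. On to tab 2.

Scaled: -0.0435 m / 0.8 = -0.0544, -0.022 m / 0.8 = -0.0275.

move_arm(motion=[[0,0,0,0,0,-0.0125,0],[0,0,0,0,0,-0.0275,0],[0,0,0,-0.0275,-0.0094,-0.0275,0],[0,0,0,-0.0544,-0.0188,-0.0275,0],[0,0,0,-0.0544,-0.0188,-0.0275,0],[0,0,0,-0.0544,-0.0188,-0.0175,0],[0,0,0,-0.0544,-0.0188,-0.01,0],[0,0,0,-0.0544,-0.0188,-0.01,0]])

```text
clock: 7.12
eef_pos: [550.1, 115.9, 72.9]
tcp_rot: [-3.141, 0.001, 0.413]
contact_force: [-0.2, 0.3, 0.5]
opening: -0.001
grasp_force: 0.0
```

Scaled: 0.008 m / 0.8 = 0.01, 0.007 m / 0.8 = 0.0088.

move_arm(motion=[[0,0,0,0,0,0.0038,0],[0,0,0,0,0,0.0063,0],[0,0,0,0,0,0.0088,0],[0,0,0,0,0,0.01,0],[0,0,0,0,0,0.01,0]])

```text
clock: 7.75
eef_pos: [550.6, 116.0, 66.6]
tcp_rot: [3.141, -0.001, 0.413]
contact_force: [-1.2, 0.1, 9.2]
opening: 0.002
grasp_force: 4.8
```

Tab 2 is down. On to tab 3.

Scaled: -0.045 m / 0.8 = -0.0563, -0.0225 m / 0.8 = -0.0281.

move_arm(motion=[[0,0,0,0,0,-0.0125,0],[0,0,0,0,0,-0.0275,0],[0,0,0,-0.0281,0.0056,-0.0275,0],[0,0,0,-0.0563,0.0106,-0.0275,0],[0,0,0,-0.0563,0.0106,-0.0275,0],[0,0,0,-0.0563,0.0106,-0.0175,0],[0,0,0,-0.0563,0.0106,-0.01,0],[0,0,0,-0.0563,0.0106,-0.01,0]])

```text
clock: 8.75
eef_pos: [512.3, 90.3, 73.0]
tcp_rot: [-3.141, 0.001, 0.413]
contact_force: [-0.4, 0.2, -0.1]
opening: 0.004
grasp_force: 0.0
```

Scaled: 0.008 m / 0.8 = 0.01, 0.007 m / 0.8 = 0.0088.

move_arm(motion=[[0,0,0,0,0,0.0038,0],[0,0,0,0,0,0.0063,0],[0,0,0,0,0,0.0088,0],[0,0,0,0,0,0.01,0],[0,0,0,0,0,0.01,0]])

```text
clock: 9.38
eef_pos: [512.8, 90.3, 66.6]
tcp_rot: [3.142, -0.001, 0.413]
contact_force: [-2.6, 0.8, 11.0]
opening: 0.002
grasp_force: 5.4
```

Tab 3 is down. On to tabs 4 and 5.

Scaled: -0.035 m / 0.8 = -0.0438, 0.0305 m / 0.8 = 0.0381.

move_arm(motion=[[0,0,0,0,0,-0.0125,0],[0,0,0,0,0,-0.0275,0],[0,0,0,-0.0219,0.0188,-0.0275,0],[0,0,0,-0.0438,0.0381,-0.0275,0],[0,0,0,-0.0438,0.0381,-0.0275,0],[0,0,0,-0.0438,0.0381,-0.0175,0],[0,0,0,-0.0438,0.0381,-0.01,0],[0,0,0,-0.0438,0.0381,-0.01,0]])

```text
clock: 10.38
eef_pos: [492.2, 48.4, 73.0]
tcp_rot: [-3.141, 0.001, 0.413]
contact_force: [-0.8, 0.6, -0.2]
opening: 0.003
grasp_force: 0.0
```

Scaled: 0.008 m / 0.8 = 0.01, 0.003 m / 0.8 = 0.0038.

move_arm(motion=[[0,0,0,0,0,0.0038,0],[0,0,0,0,0,0.0063,0],[0,0,0,0,0,0.0088,0],[0,0,0,0,0,0.01,0],[0,0,0,0,0,0.01,0]])

```text
clock: 11.0
eef_pos: [492.8, 48.4, 66.5]
tcp_rot: [-3.141, -0.001, 0.413]
contact_force: [-2.9, 2.1, 12.8]
opening: -0.005
grasp_force: 6.2
```

Scaled: 0.0435 m / 0.8 = 0.0544, -0.022 m / 0.8 = -0.0275.

move_arm(motion=[[0,0,0,0,0,-0.0125,0],[0,0,0,0,0,-0.0275,0],[0,0,0,-0.0094,0.0275,-0.0275,0],[0,0,0,-0.0188,0.0544,-0.0275,0],[0,0,0,-0.0188,0.0544,-0.0275,0],[0,0,0,-0.0188,0.0544,-0.0175,0],[0,0,0,-0.0188,0.0544,-0.01,0],[0,0,0,-0.0188,0.0544,-0.01,0]])

```text
clock: 12.0
eef_pos: [495.7, 2.8, 73.0]
tcp_rot: [-3.141, 0.001, 0.413]
contact_force: [-0.1, -0.8, -0.6]
opening: 0.003
grasp_force: 0.0
```

Scaled: 0.008 m / 0.8 = 0.01, 0.003 m / 0.8 = 0.0038.

move_arm(motion=[[0,0,0,0,0,0.0038,0],[0,0,0,0,0,0.0063,0],[0,0,0,0,0,0.0088,0],[0,0,0,0,0,0.01,0],[0,0,0,0,0,0.01,0]])

```text
clock: 12.62
eef_pos: [496.4, 2.5, 66.5]
tcp_rot: [-3.141, -0.0, 0.413]
contact_force: [-3.4, 3.5, 12.2]
opening: 0.003
grasp_force: 6.5
```

All six tabs are down. I'll retreat straight up, then sideways to clear the view.

Scaled: -0.165 m / 0.8 = -0.2063, -0.12 m / 0.8 = -0.15.

move_arm(motion=[[0,0,0,0,0,-0.0125,0],[0,0,0,0,0,-0.05,0],[0,0,0,0,0,-0.1,0],[0,0,0,0,0,-0.15,0],[0,0,0,0,0,-0.2063,0],[0,0,0,-0.025,0.0375,-0.2063,0],[0,0,0,-0.05,0.0875,-0.2063,0],[0,0,0,-0.075,0.1375,-0.2063,0]])

```text
clock: 13.62
eef_pos: [485.3, -123.9, 231.3]
tcp_rot: [3.141, -0.001, 0.413]
contact_force: [0.7, 0.0, 0.3]
opening: 0.0
grasp_force: 0.0
```

Scaled: 0.15 m / 0.8 = 0.1875, 0.14 m / 0.8 = 0.175.

move_arm(motion=[[0,0,0,-0.025,0.05,0,0],[0,0,0,-0.05,0.1,0,0],[0,0,0,-0.075,0.15,0,0],[0,0,0,-0.0875,0.175,0,0],[0,0,0,-0.0938,0.1875,0,0],[0,0,0,-0.0938,0.1875,0,0]])

```text
clock: 14.38
eef_pos: [476.9, -289.8, 230.7]
tcp_rot: [-3.141, 0.0, 0.412]
contact_force: [0.7, 0.4, 0.6]
opening: -0.002
grasp_force: 0.0
```

Run:
```python
from h import *
from rig import grab_frame
for n in("top","side"):
    p,d=grab_frame(n);look(n,p)
    x,y=(165,172) if n=="top" else (200,225)
    cv2.imwrite(f"pics/{n}3.png",cv2.resize(p[y:y+120,x:x+140,::-1],None,fx=5,fy=5))
```

```text
top hullcircle [580.6  32.6] 100.1
 tab [207.  210.2] 29 [637.4  98.2] 86.8 49.1
 tab [199. 227.] 31 [596.2 118.8] 87.6 79.7
 tab [201.1 245.4] 31 [550.2 114.5] 87.3 110.4
 tab [211.9 260.2] 32 [512.7  88.6] 88.0 140.5
 tab [248. 265.] 31 [496.4   1.4] 89.8 -159.6
 tab [229.1 267.7] 30 [492.2  47.5] 89.6 170.5
 red [216.4 191.7] 85 [685.2  74.9] 112.9 22.0
 red [220.3 200. ] 7 [663.3  65.6] 89.1 21.7
side hullcircle [579.8  35.1] 101.4
 tab [321.6 262.1] 37 [496.3   4.5] 89.0 -159.9
 tab [318.  281.4] 41 [492.   50.4] 89.1 170.2
 tab [229.9 283.8] 43 [636.5 101.8] 87.5 49.6
 tab [300.6 296.8] 46 [512.2  91.5] 88.0 140.2
 tab [248.2 298.1] 46 [595.4 120.7] 87.0 79.7
 tab [274.9 303.2] 45 [549.4 117. ] 87.3 110.4
 red [211.7 269.2] 148 [684.1  75.6] 111.9 21.2
 red [224.9 266.4] 19 [663.8  62.2] 88.3 17.9
```

View pics/side3.png

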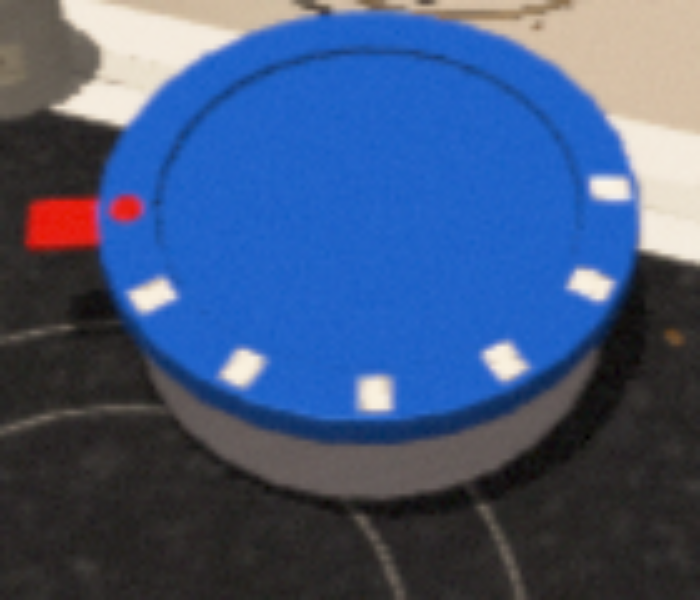

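All six tabs are flush, from crop (152,294) round to (610,187), and look alike. The tub hasn't moved.

```bash
python3 -c "
from rig import order
print(order.sign_off())"
```

```text
the job is handed in; nothing more can be done
None
```

I pressed all six tabs flush in order, starting beside the red ear, with the tub still in its place and contact forces of about 13 N or less; the job was handed in at about 14.5 s.

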